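# Loosen the wing nut on the round toy drum

### The arm

A 7-joint arm with a two-finger parallel gripper is mounted at the origin on the work surface. World frame = base frame: x ahead of the robot, y to its left, z up, the work surface at z = 0. Lengths are in m, angles in rad, forces in N, time in s.
With the tool pointing down it reaches from about 0.425 to 0.925 m from the base axis. Payload 6.8 kg.
Tool frame: the origin (TCP) lies midway between the tips of the shut fingers; the grasp point (between the pads) lies 19 mm behind it; x points along the fingers, y is the direction in which the jaws open and shut, and the axes are right-handed (so a half turn about x gives the same grasp; the last joint's range is limited). The gripper opens to 85 mm and grips with 20 to 120 N. Pads are 22 mm wide; open, the fingers measure 114 mm over their backs; the gripper's body (76 mm by 85 mm) begins 54 mm behind the grasp point. The pads swing forward as they close: fully open they stand 13 mm farther back than shut.
Start: joints at [1.185, 0.477, 0.022, 1.555, -0.011, 1.109, -0.083], TCP at [0.185, -0.649, 0.231] pointing down, gripper open.
Joint ranges: [-2.96, 2.96], [-0.34, 2.1], [-1.41, 1.46], [0.24, 2.44], [-1.37, 4.51], [0.17, 1.92], [-2.96, 2.96]. Speed limits (rad/s): [2.39, 2.39, 3.14, 3.14, 3.14, 3.14, 3.14].

### API

Orientations are given as a rotation vector (axis times angle).
In Python, from bench import r, viewer, nets gives the robot as it stands.
- The arm moves only by the shell command python3 -m pendant 'ROWS' [FORCE]. ROWS is JSON, one flat list of numbers, 5 for each row, row after row: the finger opening in mm, from 0 to 85.4, then the shift along the tool's x, y, z in mm, then the turn about the tool's x in rad. A call has 1 to 20 rows; each row shifts and turns the commanded pose from where the row before left it, along the tool's axes as they then stand; what a row does not reach is not made up. A row lasts 1/8 s, in which the tool goes at most 62.5 mm and 10.7 degrees, less where a joint would pass 70% of its speed; a pose out of reach is approached as far as the arm can. A call with a gripper value outside its range is refused whole. The fingers move at their own pace and stop on an object; FORCE is the grip in N (left out, the last holds). Time passes only in rows, so rows that do not move let the fingers close. It gives the time, the measured TCP pose, the force and the opening at its end, in the units of the state.
- r.get_obs(): the state, without advancing time (a new reading comes with each control period).
- viewer.grab_frame(name): name is "scene" or "top"; returns (picture, depth): 420x560x3 uint8, red, green, blue; 420x560 float32, m along the optical axis (not along the pixel's ray), 0 where there is no reading.
- viewer.calibration(name): a dict with "mtx" (3x3 intrinsics, pixels), "distortion" ([k1, k2, p1, p2, k3] as OpenCV has them; the pictures are not rectified), "world_to_cam" (4x4, takes a point from world to camera coordinates). Camera axes: x right, y up, looking along -z (the intrinsics and any distortion apply to the point x, -y, -z); pixel columns grow to the right and rows downward; lengths in m; the calibration is good to about 2 mm. A picture is of the moment at which its call begins. calibration takes no time and is no camera call.
- r.hand_in(): hands the job in, once; it reports no verdict.
Trained networks look in the newest picture that a camera, given by its name, has taken for a name from the list of things; names that differ only in an ending like _2 or _b are one class to them, and where a whole thing is asked for, a point or a joint stands for the part that bears it (a point fixed in the world has none). Each returns a list of dicts, best first, with "score" (0 to 1); they miss things now and then, are a little off and sometimes report something else, mostly with a low value. They report only what shows in the picture. A call takes as long as a camera call. They do not tell look-alikes from the thing itself.
- nets.look_for(name, camera): "location" ([x, y, z] in m, in world coordinates, good to about 4 mm: the middle of the surface that is visible of it).
- nets.silhouettes(name, camera): "mask" (420x560 bool, what is visible of it).
The state is a dict: "clock": time; "joints": joint angles; "qvel": joint speeds; "tau": joint torques, N m; "tcp_pos": TCP position; "orientation": TCP orientation; "contact_force": force on the tool from outside, world axes, zero at the start; "moment": the same for the moment, N m; "grip_width": finger opening in m.
Only numpy, scipy, OpenCV 4.12 (cv2) and the standard library are available. Lean on these libraries where they do the work, as an engineer would, in place of code of your own. Each camera call takes 0.05 s, during which the arm holds its last target. There are 200 camera calls.

### The job

Two toy drums are drying in gluing jigs, each held down by a wooden wing nut. Loosen the nut on the round drum by about a quarter turn; one of the jigs has a reversed thread and nobody remembers which, so try it gently both ways and go on the way it gives. Leave the nut on the square drum as it is.

Things in the scene. Friction and masses are not known exactly. Their poses are not given: they have to be found in the camera images.
- drum_round: The round toy drum: a plain wooden cylinder 76 mm across (80 mm at its hoops), 60 mm high, with red lacing, held fast in one of the two like jigs (either), centred under its wing nut. Origin at the centre of its underside, 18 mm above the table; z up. The other jig's drum is square (74 mm wide, 60 mm high). The paint jars around (62 mm high) are lower than the nuts.
- wing_a (a point): Grip point of wing nut a: on its axis, 106 mm above the table. z is up; it turns with the nut. The wooden wings form an upright flat bar 58 mm long (along x), 12 mm thick (along y), 30 mm tall (89 to 119 mm above the table); an 8 mm rod sticks up through it to 125 mm. Below: a 36 mm steel washer (top at 81 mm), the drum (top at 78 mm), a 100 x 100 x 18 mm board fixed to the table.
- wing_b (a point): Grip point of wing nut b: on its axis, 106 mm above the table. z is up; it turns with the nut. The wooden wings form an upright flat bar 58 mm long (along x), 12 mm thick (along y), 30 mm tall (89 to 119 mm above the table); an 8 mm rod sticks up through it to 125 mm. Below: a 36 mm steel washer (top at 81 mm), the drum (top at 78 mm), a 100 x 100 x 18 mm board fixed to the table.
- nut_a (a joint): Angle of wing nut a, rad; positive is anticlockwise from above; tight and within 0.05 of 0 at the start. One nut (a or b) has an ordinary thread (loosens anticlockwise), the other a reversed one; they look alike. The tightening way it stops dead within 0.05 rad; the loosening way it turns with a drag of about 0.12 N m up to a stop at 1.9 rad and stays where left, at the same height.
- nut_b (a joint): Angle of wing nut b, rad; positive is anticlockwise from above; tight and within 0.05 of 0 at the start. One nut (a or b) has an ordinary thread (loosens anticlockwise), the other a reversed one; they look alike. The tightening way it stops dead within 0.05 rad; the loosening way it turns with a drag of about 0.12 N m up to a stop at 1.9 rad and stays where left, at the same height.
Things that resemble listed ones, but are neither listed nor needed, are in the scene too. Leave any green or yellow look-alike of the part that bears wing_b alone.

How it is judged:
By the outcome, as a careful person would: the job done as asked, in the order asked, and still so for the second after the job is handed in, with the robot touching nothing.
It also fails if it takes over 32 s, if anything falls off the work surface, if the arm or the gripper's body presses on something with over 40 N, if the wrist force passes 120 N, or if a joint passes its speed limit or range.

## Working session

There is one attempt and no reset: what is moved stays moved. The work goes in short steps, Python scripts to look and compute and a shell command to move; the robot and the scene stay as the last step left them, time stands still between calls to the robot, and variables do not carry over. Pictures are saved under pics/ and viewed, about 8 in all and at most 12, crops included, and the job is handed in when it is done.

```bash
mkdir -p pics; ls
python3 - <<'E'
from bench import r,viewer,nets
import cv2,numpy as np
o=r.get_obs();print(o)
for n in("scene","top"):
    p,d=viewer.grab_frame(n);cv2.imwrite(f"pics/{n}0.png",p[:,:,::-1]);np.save(f"{n}0.npy",d)
    c=viewer.calibration(n);print(n,c)
    for k in("wing_a","drum_round"):
        for q in nets.look_for(k,n):print(k,np.round(q["location"],3),round(q["score"],2))
E
```

```text
pics
{'clock': 0.0, 'joints': array([ 1.18490163,  0.47782683,  0.0223652 ,  1.55646236, -0.01150277,
        1.10929559, -0.08308647]), 'qvel': array([ 1.04047313e-03, -1.06145097e-03,  9.98253358e-05,  6.00632169e-04,
       -3.96234468e-04, -9.39706489e-04, -5.68922879e-04]), 'tau': array([-3.72219856e-04, -5.96460485e+01,  1.60767652e+00, -2.81200558e+01,
        1.24144141e-02,  9.44941188e-03, -1.62295657e-05]), 'tcp_pos': array([ 0.18491548, -0.64855539,  0.23030369]), 'orientation': array([ 2.07301345,  0.2917774 , -2.07386057]), 'contact_force': array([ 0.11286713, -0.45290167, -0.04585552]), 'moment': array([ 0.04208875, -0.01983579,  0.08794118]), 'grip_width': 0.08542338330634443}
scene {'mtx': array([[389.27184926,   0.        , 282.17600697],
       [  0.        , 389.27184926, 205.19459174],
       [  0.        ,   0.        ,   1.        ]]), 'distortion': array([-0.04773686,  0.        ,  0.        ,  0.        ,  0.        ]), 'world_to_cam': array([[-0.69774612,  0.71629661, -0.00833779,  0.31943654],
       [-0.52488314, -0.50329968,  0.68643072,  0.19660238],
   
[... 317 characters left out ...]
40056165,   0.        , 290.2166051 ],
       [  0.        , 521.40056165, 207.10436925],
       [  0.        ,   0.        ,   1.        ]]), 'distortion': array([-0.06631673,  0.        ,  0.        ,  0.        ,  0.        ]), 'world_to_cam': array([[ 0.01948557, -0.99964506,  0.01816791, -0.02819924],
       [ 0.99831448,  0.02044678,  0.05431509, -0.44162509],
       [-0.05466729,  0.01707892,  0.99835855, -1.08685107],
       [ 0.        ,  0.        ,  0.        ,  1.        ]])}
wing_a [0.666 0.221 0.111] 0.81
wing_a [ 0.235 -0.257  0.11 ] 0.79
wing_a [ 0.455 -0.158  0.112] 0.62
wing_a [0.487 0.157 0.114] 0.56
wing_a [ 0.626 -0.134  0.116] 0.47
drum_round [ 0.619 -0.13   0.077] 0.73
```

View pics/scene0.png

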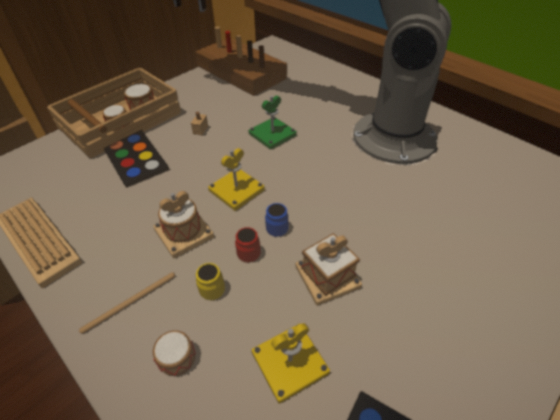

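View pics/top0.png

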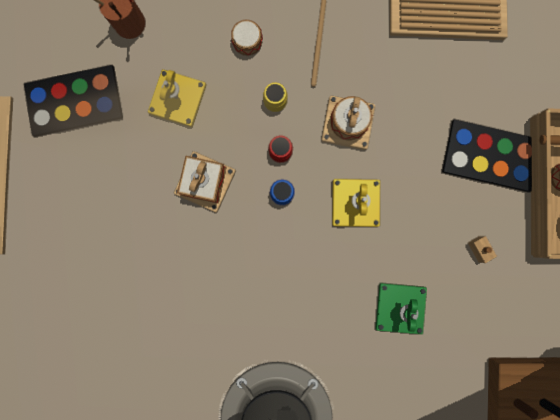

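Candidates for the nut on the round drum are: round-drum nut at scene (175,202) / top (352,117); square-drum nut at scene (332,246) / top (200,180); yellow look-alikes at top (170,88) and (361,202); green at top (409,313). By the description, it is the one at top (352,117). Next I check it in a close crop and measure the bar.

```bash
cat > h.py <<'E'
import numpy as np,cv2
from bench import r,viewer,nets
def cloud(n,d):
    c=viewer.calibration(n);h,w=d.shape
    u,v=np.meshgrid(np.arange(w),np.arange(h))
    p=cv2.undistortPoints(np.stack([u,v],-1).reshape(-1,1,2).astype(np.float64),c["mtx"],c["distortion"]).reshape(h,w,2)
    X=np.stack([p[...,0]*d,-p[...,1]*d,-d],-1)
    T=np.linalg.inv(c["world_to_cam"])
    return X@T[:3,:3].T+T[:3,3]
def bar(n,d,c,zr=(.098,.1215),R=.045):
    W=cloud(n,d);m=(d>0)&(np.hypot(W[...,0]-c[0],W[...,1]-c[1])<R)&(W[...,2]>zr[0])&(W[...,2]<zr[1])
    P=W[m][:,:2];rc=cv2.minAreaRect((P*1000).astype(np.float32))
    e=np.linalg.eigh(np.cov(P.T))[1][:,1];a=np.degrees(np.arctan2(e[1],e[0]))
    return dict(n=len(P),mean=P.mean(0).round(4),rect_mm=rc,axis_deg=round(a%180,1),z=np.percentile(W[m][:,2],[5,50,95]).round(3))
E
python3 - <<'E'
from h import *
for n in("scene","top"):
    d=np.load(f"{n}0.npy");print(n,bar(n,d,(.627,-.137)))
a=cv2.imread("pics/scene0.png")[170:260,130:250];b=cv2.imread("pics/top0.png")[80:160,300:405]
cv2.imwrite("pics/crop.png",np.hstack([cv2.resize(a,(400,400)),cv2.resize(b,(400,400))]))
from scipy.spatial.transform import Rotation as Ro
print(Ro.from_rotvec(r.get_obs()["orientation"]).as_matrix().round(3))
E
```

```text
scene {'n': 291, 'mean': array([ 0.6308, -0.1364]), 'rect_mm': ((629.3250732421875, -138.61184692382812), (14.983028411865234, 61.29548263549805), 77.92561340332031), 'axis_deg': np.float64(169.2), 'z': array([0.1  , 0.11 , 0.118])}
top {'n': 192, 'mean': array([ 0.6241, -0.1382]), 'rect_mm': ((625.6830444335938, -139.1835174560547), (12.591817855834961, 60.94044876098633), 83.30718231201172), 'axis_deg': np.float64(173.4), 'z': array([0.104, 0.115, 0.119])}
[[-0.     0.274 -0.962]
 [ 0.001 -0.962 -0.274]
 [-1.    -0.001  0.   ]]
```

View pics/crop.png

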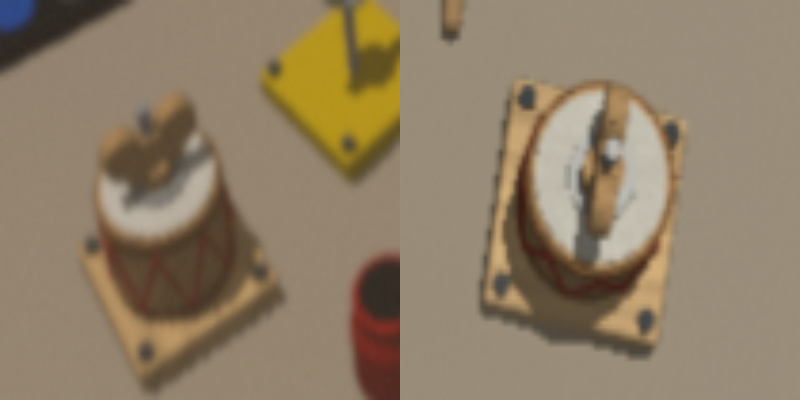

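The crop shows a round drum with red lacing, a wooden nut at scene (175,202), and the bar near -8° from world x. The centre is about (0.627, -0.139). I move above it.

```bash
python3 -m pendant '[85,0,-26.4,-40.4,0, 85,0,-26.4,-40.4,0, 85,0,-26.4,-40.4,0, 85,0,-26.4,-40.4,0, 85,0,-26.4,-40.4,0, 85,0,-26.4,-40.4,0, 85,0,-26.4,-40.4,0, 85,0,-26.4,-40.4,0, 85,0,-26.4,-40.4,0, 85,0,-26.4,-40.4,0, 85,0,-26.4,-40.4,0, 85,0,-26.4,-40.4,0, 85,0,-26.4,-40.4,0, 85,0,-26.4,-40.4,0, 85,0,0,0,0.107, 85,0,0,0,0.107, 85,0,0,0,0.107, 85,0,0,0,0.107, 60,0,0,0,0]' 40
python3 - <<'E'
from h import *
from scipy.spatial.transform import Rotation as Ro
o=r.get_obs();R=Ro.from_rotvec(o["orientation"]).as_matrix();print(R.round(3),o["joints"].round(2),o["tcp_pos"])
for n in("scene","top"):
    p,d=viewer.grab_frame(n);cv2.imwrite(f"pics/{n}1.png",p[:,:,::-1])
    print(n,bar(n,d,(.627,-.137)))
    q=nets.look_for("wing_a",n);print([(x["location"].round(3) if hasattr(x["location"],"round") else x["location"],round(x["score"],2)) for x in q])
E
```

```text
clock: 2.68
tcp_pos: [0.6276, -0.1386, 0.2312]
orientation: [-2.144, 0.161, 2.144]
contact_force: [0.2, 0.3, -1.4]
grip_width: 0.0693
[[-0.    -0.149 -0.989]
 [-0.    -0.989  0.149]
 [-1.     0.     0.   ]] [ 0.22  0.43 -0.13  1.63  0.06  1.09 -1.65] [ 0.62761869 -0.13857351  0.23123855]
scene {'n': 295, 'mean': array([ 0.6305, -0.1364]), 'rect_mm': ((629.4385986328125, -138.00515747070312), (15.137848854064941, 61.826637268066406), 81.87834930419922), 'axis_deg': np.float64(169.2), 'z': array([0.099, 0.11 , 0.118])}
[([0.4982, 0.1662, 0.1077], 0.76), ([0.6303, -0.1381, 0.102], 0.65), ([0.6761, 0.231, 0.1125], 0.64), ([0.4586, -0.1522, 0.1068], 0.53), ([0.2377, -0.2562, 0.1076], 0.49)]
top {'n': 191, 'mean': array([ 0.6243, -0.1383]), 'rect_mm': ((626.21533203125, -139.1802520751953), (12.810380935668945, 60.0887565612793), 83.1808090209961), 'axis_deg': np.float64(173.2), 'z': array([0.104, 0.115, 0.12 ])}
[([0.6266, -0.1367, 0.1122], 0.7), ([0.4928, 0.1566, 0.1111], 0.66), ([0.6665, 0.2209, 0.1114], 0.66), ([0.4597, -0.1582, 0.1131], 0.55)]
```

Position agrees in both cameras (within 2 mm). I descend and grip gently.

```bash
python3 -m pendant '[50,35,0,0,0, 50,35,0,0,0, 50,35,0,0,0, 50,25,0,0,0, 50,12,0,0,0, 50,0,0,0,0, 0,0,0,0,0, 0,0,0,0,0, 0,0,0,0,0, 0,0,0,0,0, 0,0,0,0,0, 0,0,0,0,0]' 30
python3 -c "
from h import *
o=r.get_obs();print(o['moment'],o['contact_force'],o['tau'].round(2),o['orientation'])
p,d=viewer.grab_frame('scene');cv2.imwrite('pics/s2.png',cv2.resize(p[120:280,90:290,::-1],(800,640))[:600])"
```

```text
clock: 4.38
tcp_pos: [0.6288, -0.1408, 0.0922]
orientation: [-2.147, 0.166, 2.139]
contact_force: [-3.8, -2.9, 11.2]
grip_width: 0.0116
[-0.73610771  0.73119911 -0.25045141] [-3.75690111 -2.92237961 11.19709945] [ -2.79 -53.82  -3.07 -21.12  -0.64  -1.08   0.26] [-2.14680898  0.16604437  2.13939027]
```

View pics/s2.png

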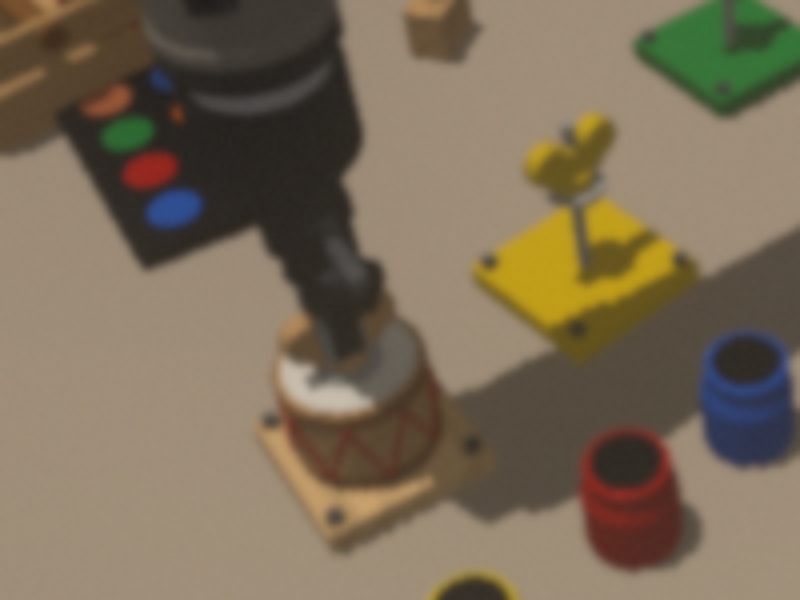

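The gripper holds the bar at 11.6 mm opening on the round drum. I test anticlockwise gently (negative turn about tool x).

```bash
python3 -m pendant '[0,0,0,0,-0.04, 0,0,0,0,-0.04, 0,0,0,0,-0.04, 0,0,0,0,0]' 
python3 -c "
from h import *
from scipy.spatial.transform import Rotation as Ro
o=r.get_obs();R=Ro.from_rotvec(o['orientation']).as_matrix();print(o['moment'],o['contact_force'],o['tau'][-1],np.degrees(np.arctan2(R[1,1],R[0,1])),o['joints'][-1])"
```

```text
clock: 4.92
tcp_pos: [0.6288, -0.1407, 0.0924]
orientation: [-2.206, 0.043, 2.199]
contact_force: [-3.7, -1.6, 12.1]
grip_width: 0.0113
[-0.38960243  0.78337388 -2.16798597] [-3.69548968 -1.58545394 12.14045168] 2.3630860447883606 -92.18451221172697 -1.579088935345864
```

Moment z is -2.2 N m, far above the 0.12 drag, so anticlockwise is the stop. I back off and try clockwise.

```bash
cat > s.py <<'E'
from h import *
from scipy.spatial.transform import Rotation as Ro
o=r.get_obs();R=Ro.from_rotvec(o['orientation']).as_matrix();print(o['moment'].round(2),o['contact_force'].round(1),"tau7",o['tau'][-1].round(2),"yaw",np.degrees(np.arctan2(R[1,1],R[0,1])).round(1),"j7",o['joints'][-1].round(3))
E
python3 -m pendant '[0,0,0,0,0.06, 0,0,0,0,0.06, 0,0,0,0,0]'; python3 s.py
python3 -m pendant '[0,0,0,0,0.04, 0,0,0,0,0.04, 0,0,0,0,0.04, 0,0,0,0,0]'; python3 s.py
```

```text
clock: 5.3
tcp_pos: [0.6291, -0.1408, 0.0923]
orientation: [-2.148, 0.167, 2.138]
contact_force: [-4.0, -3.4, 10.6]
grip_width: 0.0112
[-0.74  0.54 -0.24] [-4.  -3.4 10.6] tau7 0.0 yaw -98.8 j7 -1.678
clock: 5.8
tcp_pos: [0.6291, -0.141, 0.0923]
orientation: [-2.081, 0.287, 2.072]
contact_force: [-2.6, -3.8, 10.7]
grip_width: 0.0111
[-0.88  0.59 -0.1 ] [-2.6 -3.8 10.7] tau7 -0.07 yaw -105.6 j7 -1.78
```

Clockwise gives freely, with hardly any moment. Joint 7 has only about 1.15 rad left that way, so I release, lift, turn the gripper by half a turn (same grasp) and regrip.

```bash
python3 -m pendant '[60,0,0,0,0, 60,0,0,0,0, 60,0,1.7,-2,0, 60,-25,0,0,0, 60,-25,0,0,0, 60,0,0,0,-0.18, 60,0,0,0,-0.18, 60,0,0,0,-0.18, 60,0,0,0,-0.18, 60,0,0,0,-0.18, 60,0,0,0,-0.18, 60,0,0,0,-0.18, 60,0,0,0,-0.18, 60,0,0,0,-0.18, 60,0,0,0,-0.18]'; python3 s.py
python3 -m pendant '[60,0,0,0,-0.18, 60,0,0,0,-0.18, 60,0,0,0,-0.18, 60,0,0,0,-0.18, 60,0,0,0,-0.18, 60,0,0,0,-0.18, 60,0,0,0,-0.18, 60,0,0,0,-0.08, 60,0,0,0,0]'; python3 s.py
python3 - <<'E'
from h import *
for n in("scene","top"):
    p,d=viewer.grab_frame(n);cv2.imwrite(f"pics/{n}3.png",p[:,:,::-1]);print(n,bar(n,d,(.627,-.137)))
E
```

```text
clock: 7.68
tcp_pos: [0.629, -0.141, 0.139]
orientation: [1.235, 1.193, -1.235]
contact_force: [-0.5, -0.2, 0.0]
grip_width: 0.0601
[-0.01  0.05  0.04] [-0.5 -0.2  0. ] tau7 -1.68 yaw -2.0 j7 -0.179
clock: 8.8
tcp_pos: [0.629, -0.1411, 0.1389]
orientation: [0.215, 1.561, -0.214]
contact_force: [-0.2, -0.2, 0.7]
grip_width: 0.0601
[ 0.03  0.02 -0.01] [-0.2 -0.2  0.7] tau7 0.42 yaw 74.4 j7 0.997
scene {'n': 258, 'mean': array([ 0.6318, -0.1361]), 'rect_mm': ((629.5281372070312, -138.43177795410156), (14.24842357635498, 61.127197265625), 72.29995727539062), 'axis_deg': np.float64(163.2), 'z': array([0.099, 0.109, 0.117])}
top {'n': 131, 'mean': array([ 0.6146, -0.1359]), 'rect_mm': ((620.5271606445312, -138.0181427001953), (12.611519813537598, 49.19769287109375), 76.59988403320312), 'axis_deg': np.float64(168.6), 'z': array([0.105, 0.114, 0.119])}
```

The cameras show the bar turned about 6° clockwise, matching the tool. I regrip and turn the remaining ~1.45 rad clockwise.

```bash
python3 -m pendant '[50,25,0,0,0, 50,25,0,0,0, 50,0,0,0,0, 0,0,0,0,0, 0,0,0,0,0, 0,0,0,0,0, 0,0,0,0,0, 0,0,0,0,0, 0,0,0,0,0]' 40; python3 s.py
python3 -m pendant '[0,0,0,0,0.08, 0,0,0,0,0.12, 0,0,0,0,0.12, 0,0,0,0,0.12, 0,0,0,0,0]'; python3 s.py
```

```text
clock: 10.02
tcp_pos: [0.6301, -0.1415, 0.0921]
orientation: [0.212, 1.558, -0.215]
contact_force: [-3.2, -1.6, 12.4]
grip_width: 0.0112
[-0.54  0.98  0.01] [-3.2 -1.6 12.4] tau7 -0.04 yaw 74.4 j7 0.96
clock: 10.65
tcp_pos: [0.6294, -0.1427, 0.0921]
orientation: [0.556, 1.495, -0.562]
contact_force: [-5.7, -3.4, 13.8]
grip_width: 0.0111
[-0.91  1.49 -0.11] [-5.7 -3.4 13.8] tau7 -0.33 yaw 49.0 j7 0.574
```

```bash
python3 -m pendant '[0,0,0,0,0.12, 0,0,0,0,0.12, 0,0,0,0,0.12, 0,0,0,0,0.12, 0,0,0,0,0.12, 0,0,0,0,0.12, 0,0,0,0,0.12, 0,0,0,0,0.12, 0,0,0,0,0.05, 0,0,0,0,0, 0,0,0,0,0]'; python3 s.py
python3 -m pendant '[50,0,0,0,0, 50,0,0,0,0, 60,0,0,0,0, 60,-30,0,0,0, 60,-50,0,0,0, 60,-50,0,0,0, 60,0,0,0,0, 60,0,0,0,0]'; python3 s.py
python3 - <<'E'
from h import *
for n in("scene","top"):
    p,d=viewer.grab_frame(n);cv2.imwrite(f"pics/{n}4.png",p[:,:,::-1]);print(n,bar(n,d,(.627,-.137)))
    print(bar(n,d,(.49,.16)),bar(n,np.load(f"{n}0.npy"),(.49,.16)))
E
```

```text
clock: 12.02
tcp_pos: [0.6264, -0.1437, 0.092]
orientation: [1.316, 1.132, -1.328]
contact_force: [-15.3, -4.6, 22.6]
grip_width: 0.0113
[-0.91  3.51 -0.12] [-15.3  -4.6  22.6] tau7 0.07 yaw -8.8 j7 -0.3
clock: 13.02
tcp_pos: [0.6286, -0.1406, 0.2185]
orientation: [1.319, 1.135, -1.32]
contact_force: [-1.0, 0.1, -0.4]
grip_width: 0.0601
[-0.05  0.08  0.03] [-1.   0.1 -0.4] tau7 0.0 yaw -8.6 j7 -0.233
scene {'n': 174, 'mean': array([ 0.6319, -0.1318]), 'rect_mm': ((629.7710571289062, -138.6796112060547), (61.387447357177734, 12.174250602722168), 82.84085083007812), 'axis_deg': np.float64(84.2), 'z': array([0.101, 0.113, 0.118])}
{'n': 317, 'mean': array([0.498 , 0.1652]), 'rect_mm': ((494.7881164550781, 164.49264526367188), (13.742802619934082, 61.890289306640625), 67.34854125976562), 'axis_deg': np.float64(157.6), 'z': array([0.1  , 0.112, 0.118])} {'n': 313, 'mean': array([0.4979, 0.1653]), 'rect_mm': ((495.1540832519531, 163.8194122314453), (12.91030216217041, 61.76197814941406), 68.21250915527344), 'axis_deg': np.float64(157.5), 'z': array([0.1  , 0.111, 0.118])}
top {'n': 128, 'mean': array([ 0.627 , -0.1246]), 'rect_mm': ((627.8284912109375, -127.80249786376953), (36.08375930786133, 12.139937400817871), 81.39315795898438), 'axis_deg': np.float64(77.5), 'z': array([0.1  , 0.113, 0.12 ])}
{'n': 231, 'mean': array([0.4918, 0.1614]), 'rect_mm': ((492.5124816894531, 162.36209106445312), (12.628266334533691, 61.566402435302734), 68.87397766113281), 'axis_deg': np.float64(158.7), 'z': array([0.103, 0.114, 0.119])} {'n': 230, 'mean': array([0.4918, 0.1614]), 'rect_mm': ((492.30419921875, 162.19424438476562), (12.413119316101074, 61.24870681762695), 69.26123809814453), 'axis_deg': np.float64(158.8), 'z': array([0.103, 0.115, 0.12 ])}
```

View pics/scene4.png

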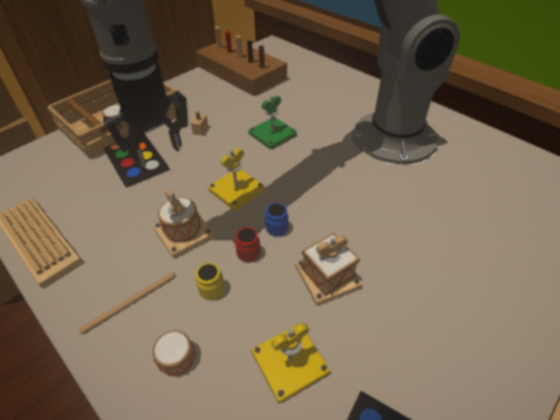

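The picture shows the round drum's nut at (176,200) turned a quarter turn. The gripper is well clear, and the square drum's nut at (332,246) is unchanged. I hand in.

```bash
python3 -c "
from bench import r
print(r.get_obs()['clock'], r.hand_in())"
```

```text
the job is handed in; nothing more can be done
13.125 None
```

I loosened the nut on the round drum by about a quarter turn clockwise and handed the job in at 13.1 s. That jig has the reversed thread: anticlockwise it stopped dead at about 2.2 N m, while clockwise it turned freely. To stay within joint 7's range I had to let go and regrip once, with the gripper turned half a turn.

- **Round drum's nut:** the scene camera shows the bar went from about -8° to about -97°, and the tool's own turn gives 90°. The gripper partly hid the nut from the top camera, so its last reading (77° to 81° for the bar's line, against 83° from the scene camera) counts for less.
- **Square drum's nut:** its angle is unchanged to within about 0.1° in both cameras.
- **Forces:** the largest contact force I read was about 28 N, while the nut was gripped at the end of the turn. The gripper ended open and clear above the nut, with almost no force on it.

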